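# Close the lint collector and press its sealing cover onto the pin

## Robot

A 7-joint arm with a two-finger parallel gripper is mounted at the origin on the work surface. World frame = base frame: x ahead of the robot, y to its left, z up, the work surface at z = 0. Lengths are in m, angles in rad, forces in N, time in s.
With the tool pointing down it reaches from about 0.425 to 0.95 m from the base axis. Payload 4.7 kg.
Tool frame: the origin (TCP) lies at the very end of the fingers, on their centre line; the grasp point (between the pads) lies 19 mm behind it; z points along the fingers, y is the line along which they close (so a half turn about z gives the same grasp; the last joint's range is limited). The gripper opens to 87 mm and grips with 3 to 60 N. Pads are 19 mm wide; open, the fingers measure 117 mm over their backs; the gripper's body (75 mm by 190 mm) begins 51 mm behind the grasp point.
Start: joints at [1.195, 0.469, -0.049, 1.532, 0.024, 1.141, -0.082], TCP at [0.229, -0.635, 0.223] pointing down, gripper open.
Joint ranges: [-2.59, 2.59], [-0.33, 1.99], [-1.39, 1.29], [0.1, 2.45], [-1.04, 4.18], [0.21, 1.99], [-2.66, 2.66]. Speed limits (rad/s): [2.57, 2.57, 3.14, 3.14, 3.14, 3.14, 3.14].

## Interface

Orientations are given as a unit quaternion [w, x, y, z].
In Python, from rig import state, grab_frame, camera_model, hand_in gives the robot as it stands.
- The arm moves only by the shell command python3 -m jog 'ROWS' [FORCE]. ROWS is JSON, a list of rows, each a list of 3 entries, a list of its own where there are three numbers: the shift along the tool's x, y, z each as a share of 0.03 m, from -1 to 1, then the turn, a rotation vector about the tool's x, y, z each as a share of 4 degrees, from -1 to 1, then the closure, from -1 (fully open) to 1 (shut). In form: [[[x, y, z], [wx, wy, wz], grip], ...]. A call has exactly 8 rows; each row shifts and turns the commanded pose from where the row before left it, along the tool's axes as they then stand; what a row does not reach is not made up. A row lasts 1/10 s, in which the tool goes at most 50 mm and 8.59 degrees, less where a joint would pass 70% of its speed; a pose out of reach is approached as far as the arm can. A call with a number of a shift or a turn outside -1 to 1 is refused whole. A call with a gripper value outside its range is refused whole. The fingers move at their own pace and stop on an object; FORCE is the grip in N (left out, the last holds). Time passes only in rows, so rows that do not move let the fingers close, or fill a call up. It gives the time, the measured TCP pose, the force, the opening and the grip force at its end, in the units of the state.
- state(): the state, without advancing time (a new reading comes with each control period).
- grab_frame(name): name is "scene" or "top" or "wrist"; returns the picture (420x560x3 uint8, red, green, blue); there is no depth.
- camera_model(name): a dict with "fx", "fy", "cx", "cy" (pixels), "position" and "attitude" of the camera in the world. Camera axes: x right, y up, looking along -z (the intrinsics and any distortion apply to the point x, -y, -z); pixel columns grow to the right and rows downward; lengths in m; the calibration is good to about 2 mm. A picture is of the moment at which its call begins: read the wrist's pose just before it. camera_model takes no time and is no camera call; for the wrist camera it gives the pose at the moment of the call.
- hand_in(): hands the job in; it is judged then, once.
The state is a dict: "t": time; "qpos": joint angles; "qvel": joint speeds; "tau": joint torques, N m; "ee_pos": TCP position; "eef_rot": TCP orientation; "force": force on the tool from outside, world axes, zero at the start; "torque": the same for the moment, N m; "grip_width": finger opening in m; "gripper_force": force on a finger pad.
Only numpy, scipy, OpenCV 4.12 (cv2) and the standard library are available. Lean on these libraries where they do the work, as an engineer would, in place of code of your own. Each camera call takes 0.05 s, during which the arm holds its last target. There are 200 camera calls.

## Task

Lower the lint collector's open lid gently until it is fully closed, without slamming it. Then set the sealing cover, which has a grip bar on top, square on the lid (its long sides running from the tab towards the hinge), sliding it about as needed until its hidden socket drops over the lid's locating pin, and press it down against the springy seal until it lies flush on the lid. The program finishes while still holding the cover pressed down flush; leave the other things on the counter where they are.

Things in the scene. Friction and masses are not known exactly. Their poses are not given: they have to be found in the camera images.
- box: Lint collector: white plastic open box 180 (x) x 160 (y) x 90 mm high, fixed to the counter. Origin at the centre of its underside; +x points to its hinge side (away from the robot), the tab side of the lid is at -x. It has a grey hinged lid (see lid).
- box_hinge (a point): Middle of the lid's hinge axis, on the far (+x) top rim of the box, 90 mm above the counter; the axis runs along the box's y. Axes as the box's.
- lid (a joint): Lid angle in rad: 0 = closed, level; grows as it opens upward; starts at 0.7 to 1.2. Grey plate 180 x 160 x 8 mm, 0.35 kg, from the hinge to the near rim; closed, its underside is 90 mm and its top face 98 mm above the counter. Stiff hinge: it stays where it is left; 1 to 3 N at its free edge moves it down.
- lid_tab (a point): Middle of the outer end of the lid's tab, on the top face: the tab is 60 mm wide and 8 mm thick, sticks out 22 mm past the lid's free edge and ends 202 mm from the hinge axis. Turns with the lid (closed: x away from the robot towards the hinge, z up).
- pin_foot (a point): Foot of the locating pin, in the middle of the lid's top face, 90 mm from the hinge axis. The steel pin is 12 mm in diameter and stands 14 mm out of the lid along this frame's z; its top 2 mm are tapered to 8 mm. Axes turn with the lid (closed: x towards the hinge, z up).
- seal (a joint): Travel in m of the springy black rubber ring seal around the pin (52 mm outside, 26 mm inside diameter): 0 = up, standing 5 mm proud of the lid's top face; about 0.005 = pressed flush with the lid. It needs about 2 N to start and 7 N to be flush.
- cover: Sealing cover, loose, 0.11 to 0.23 kg: grey plate 90 (x) x 70 (y) x 20 mm thick with a grip bar on top 60 mm long (along x), 22 mm thick (y) and 33 mm high, all centred; overall height 53 mm. Stands upright on the counter, socket down, left or right of the box. Origin at the centre of the underside, z up, x along the long sides and the bar.
- cover_socket (a point): Mouth of the cover's socket, in the middle of its underside (same point and axes as cover): a round blind hole 15 mm in diameter, 16.5 mm deep, mouth chamfered 1.5 mm.
- carton: Bystander: plain pale carton 100 x 70 x 60 mm, on the other side of the box from the cover. Origin at the centre of its underside.
- detergent: Bystander: green detergent jug, 75 x 100 mm, 190 mm tall, far left of the counter. Origin at the centre of its underside.
- screwdriver: Bystander: screwdriver lying flat, far right of the counter. Origin near its middle at the counter.
There are look-alikes about, which are no part of the job. What is meant by the cover is not orange or red, and is the larger of those in its own colour.

How it is judged:
By the outcome, as a careful person would: the job done as asked, in the order asked, and still so for the second after the job is handed in, while the arm keeps its last pose, push and grip.
It also fails if it takes over 61 s, if anything falls off the work surface, if the arm or the gripper's body presses on something with over 40 N, if the wrist force passes 120 N, or if a joint passes its speed limit or range.

## Working session

There is one attempt and no reset: what is moved stays moved. The work goes in short steps, Python scripts to look and compute and a shell command to move; the robot and the scene stay as the last step left them, time stands still between calls to the robot, and variables do not carry over. Pictures are saved under pics/ and viewed, at most 10 in all, crops included, and the job is handed in when it is done.

```bash
ls; mkdir -p pics; python3 - <<'E'
from rig import state, grab_frame, camera_model
import cv2
s=state();print({k:(s[k]) for k in ('t','ee_pos','eef_rot','force','grip_width')})
for n in('scene','top'):
    f=grab_frame(n);cv2.imwrite(f'pics/{n}0.png',f[:,:,::-1]);print(n,camera_model(n))
E
```

```text
pics
{'t': 0.0, 'ee_pos': array([ 0.22925176, -0.63423552,  0.22148011]), 'eef_rot': array([-9.77710427e-04,  9.84996459e-01,  1.72571647e-01, -2.16799580e-04]), 'force': array([-0.10480703,  0.91821311, -0.0985913 ]), 'grip_width': 0.086933942825509}
scene {'fx': 435.3362072148214, 'fy': 435.3362072148214, 'cx': 280.7477923198933, 'cy': 210.2944414227208, 'position': array([ 0.77930921, -0.42297958,  0.95293564]), 'attitude': array([0.92510909, 0.26890086, 0.07075203, 0.25857234])}
top {'fx': 502.18071562725663, 'fy': 502.18071562725663, 'cx': 293.21747833640165, 'cy': 215.98862009888146, 'position': array([0.39716166, 0.04983911, 1.53719716]), 'attitude': array([-0.69679804, -0.02038631,  0.02632093,  0.71649431])}
```

View pics/scene0.png

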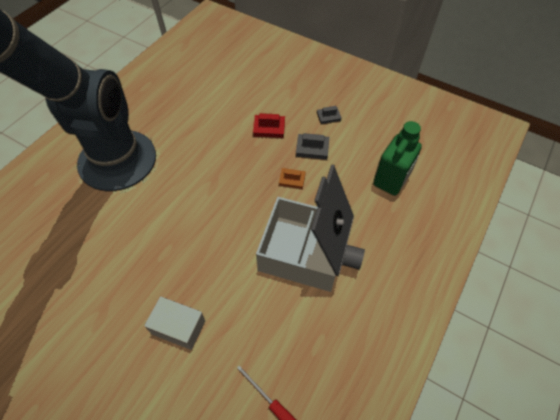

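View pics/top0.png

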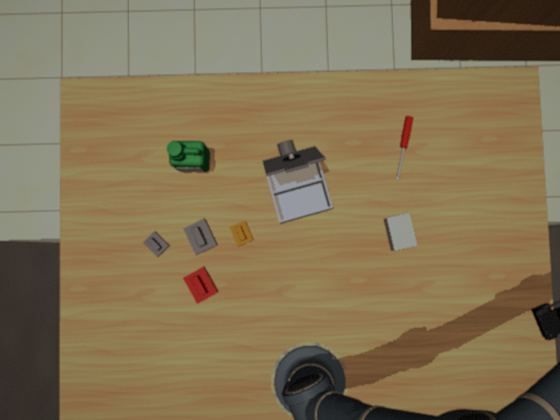

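In the top picture, four things could pass for the cover: red (200,285), orange (241,234), small grey (156,243) and large grey (200,237). I choose the large grey one. The box is at about (300,190), with its lid standing open and edge-on to the top camera.

```bash
cat > h.py <<'E'
import numpy as np, cv2
from scipy.spatial.transform import Rotation as R
from rig import state, grab_frame, camera_model
def rot(q): return R.from_quat([q[1],q[2],q[3],q[0]])
def ray(c,uv):
    d=np.array([(uv[0]-c['cx'])/c['fx'],-(uv[1]-c['cy'])/c['fy'],-1]); return rot(c['attitude']).apply(d)
def plane(c,uv,z):
    d=ray(c,uv);p=np.array(c['position']); return p+d*(z-p[2])/d[2]
def proj(c,P):
    p=rot(c['attitude']).inv().apply(np.array(P)-c['position']); return np.array([c['cx']+c['fx']*p[0]/-p[2], c['cy']-c['fy']*p[1]/-p[2]])
def tri(c1,u1,c2,u2):
    d1,d2=ray(c1,u1),ray(c2,u2);p1,p2=np.array(c1['position']),np.array(c2['position'])
    s=np.linalg.lstsq(np.c_[d1,-d2],p2-p1,rcond=None)[0];a,b=p1+s[0]*d1,p2+s[1]*d2
    return (a+b)/2,np.linalg.norm(a-b)
E
python3 - <<'E'
from h import *
f=cv2.imread('pics/top0.png');g=cv2.imread('pics/scene0.png')
a=cv2.resize(f[205:265,140:260],None,fx=3.3,fy=3.3,interpolation=cv2.INTER_CUBIC)
b=cv2.resize(f[135:230,250:345],None,fx=4,fy=4,interpolation=cv2.INTER_CUBIC)
c=cv2.resize(g[95:295,240:380],None,fx=2.8,fy=2.8,interpolation=cv2.INTER_CUBIC)
o=np.zeros((580,796,3),np.uint8);o[:a.shape[0],:a.shape[1]]=a;o[200:200+380,:380]=b;o[:c.shape[0],400:400+c.shape[1]]=c
cv2.imwrite('pics/crop0.png',o)
c=camera_model('top')
hsv=cv2.cvtColor(f,cv2.COLOR_BGR2HSV)
m=((hsv[:,:,1]<70)&(hsv[:,:,2]>40)).astype(np.uint8)
for name,(x0,x1,y0,y1) in dict(big=(175,225,210,262),small=(135,175,225,262),box=(255,345,160,230),carton=(375,425,200,260)).items():
    k=np.zeros_like(m);k[y0:y1,x0:x1]=m[y0:y1,x0:x1]
    cs=max(cv2.findContours(k,cv2.RETR_EXTERNAL,cv2.CHAIN_APPROX_NONE)[0],key=cv2.contourArea)
    z={'big':.02,'small':.015,'box':.09,'carton':.06}[name]
    P=np.array([plane(c,q[0],z)[:2] for q in cs],np.float32)
    r=cv2.minAreaRect(P);print(name,r,cv2.minAreaRect(cs))
for q in [(281,221),(332,208)]: print(plane(c,q,.09))
E
```

```text
big ((0.4441301226615906, 0.3196481764316559), (0.08945050835609436, 0.06983531266450882), 25.18688201904297) ((199.6000213623047, 236.1999969482422), (29.516094207763672, 23.25510597229004), 63.43495178222656)
small ((0.42596426606178284, 0.453866183757782), (0.06028446927666664, 0.04652263596653938), 43.87196350097656) ((155.50001525878906, 243.50003051757812), (19.798988342285156, 15.55634880065918), 45.0)
box ((0.5805459022521973, 0.02035878598690033), (0.1876576691865921, 0.1697414368391037), 10.87703800201416) ((297.8802185058594, 185.5727081298828), (64.44741821289062, 58.37499237060547), 77.19573211669922)
carton ((0.4402930736541748, -0.2786855399608612), (0.10105964541435242, 0.07788404077291489), 10.918584823608398) ((400.5, 231.49996948242188), (34.527679443359375, 26.28226089477539), 76.75948333740234)
[0.4792213  0.07199182 0.09      ]
[ 0.51278859 -0.07646773  0.09      ]
```

View pics/crop0.png

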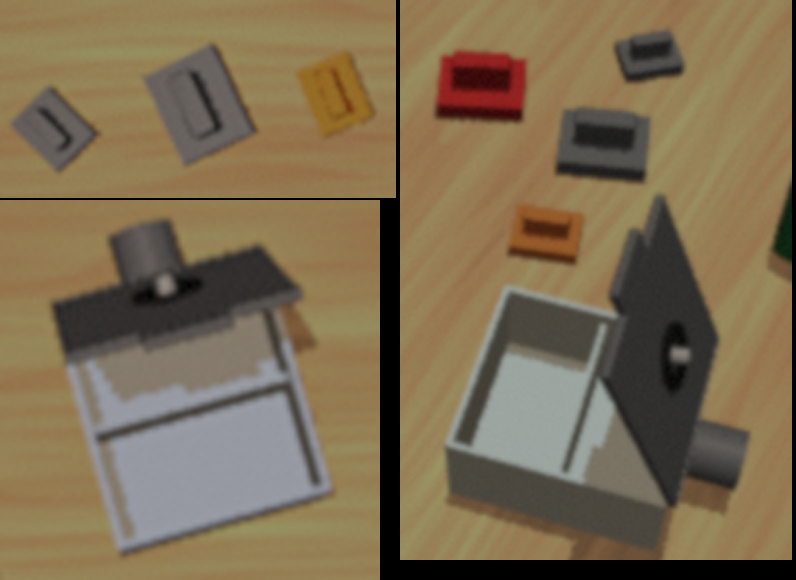

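The crop confirms the choice: the large grey piece measures 89 x 70 mm, and the small grey one 60 x 47. The lid's free edge, tab and pin show in both views. In the crop, the pin top is at (165,285) in the top view and (680,353) in the scene view.

```bash
python3 - <<'E'
from h import *
T,S=camera_model('top'),camera_model('scene')
t=lambda x,y:(250+(x+.5)/4-.5,135+(y-200+.5)/4-.5)
s=lambda x,y:(240+(x-400+.5)/2.8-.5,95+(y+.5)/2.8-.5)
for n,a,b in [('nearL',(122,550),(507,290)),('nearR',(330,490),(448,445)),('pintop',(165,287),(682,353)),('freeL',(65,358),(658,197)),('freeR',(300,293),(605,377)),('hingeL',(53,304),(717,338)),('hingeR',(262,247),(675,503)),('tabL',(145,348),(634,232)),('tabR',(232,322),(612,300))]:
    P,e=tri(T,t(*a),S,s(*b));print(n,P.round(4),round(e,4))
print(plane(T,t(122,550),.09),plane(T,t(330,490),.09))
print(plane(S,s(507,290),.09),plane(S,s(448,445),.09))
# cover bar/plate from scene at z=.02
for q in [(557,165),(565,110),(650,118),(645,178)]: print(plane(S,s(*q),.02).round(4))
E
```

```text
nearL [0.4774 0.0755 0.0845] 0.0026
nearR [ 0.516  -0.0766  0.0886] 0.0015
pintop [0.6506 0.0395 0.1814] 0.0019
freeL [0.5903 0.1044 0.2565] 0.0026
freeR [ 0.6292 -0.0475  0.2562] 0.0009
hingeL [0.6554 0.1197 0.0954] 0.0002
hingeR [ 0.693  -0.0324  0.0993] 0.0012
tabL [0.594  0.0537 0.2748] 0.0007
tabR [ 0.6085 -0.0025  0.2737] 0.0012
[0.47604139 0.0746013  0.09      ] [ 0.51531714 -0.07691386  0.09      ]
[0.48035769 0.07309654 0.09      ] [ 0.51704286 -0.07668604  0.09      ]
[0.4211 0.266  0.02  ]
[0.3919 0.3327 0.02  ]
[0.4708 0.3685 0.02  ]
[0.5029 0.2968 0.02  ]
```

The lid stands at about 1.17 rad and the box yaw is about 14.2°. The hinge is near (0.669, 0.042), and the pin when closed should be near (0.582, 0.020). I'll move above and behind the lid with the gripper shut.

```bash
cat > d.py <<'E'
# delta from current TCP to target x y z yaw(deg of tool x), in tool-axis row units
import sys; from h import *
x,y,z,yaw=map(float,sys.argv[1:5]); s=state(); r=rot(s['eef_rot'])
d=r.inv().apply(np.array([x,y,z])-s['ee_pos'])/.03
tgt=R.from_euler('z',yaw,degrees=True)*R.from_matrix(np.diag([1,-1,-1.]))
w=np.degrees((r.inv()*tgt).as_rotvec())/4
print('t',round(s['t'],2),'pos',s['ee_pos'].round(4),'shift',d.round(2),'turn',w.round(2),'F',np.round(s['force'],1),'w',round(s['grip_width'],4),'gf',s['gripper_force'],'j7',s['qpos'][6].round(2))
E
python3 -m jog '[[[0,0,-1],[0,0,0.355],1],[[0,0,-1],[0,0,0.355],1],[[0,0,-1],[0,0,0.355],1],[[0,0,-1],[0,0,0.355],1],[[0,0,-1],[0,0,0],1],[[1,-1,0],[0,0,0],1],[[1,-1,0],[0,0,0],1],[[1,-1,0],[0,0,0],1]]' 20
python3 -m jog '[[[1,-1,0],[0,0,0],1],[[1,-1,0],[0,0,0],1],[[1,-1,0],[0,0,0],1],[[1,-1,0],[0,0,0],1],[[1,-1,0],[0,0,0],1],[[1,-1,0],[0,0,0],1],[[1,-1,0],[0,0,0],1],[[1,-1,0],[0,0,0],1]]'
python3 d.py 0.6404 0.0353 0.38 14.2
```

```text
t: 0.9
ee_pos: [0.2951, -0.5241, 0.3721]
eef_rot: [-0.0, 0.992, 0.123, -0.0]
force: [0.9, 0.2, -0.1]
grip_width: 0.0311
gripper_force: 0.0
t: 1.7
ee_pos: [0.4688, -0.2323, 0.3723]
eef_rot: [0.0, 0.992, 0.123, -0.0]
force: [1.0, -0.2, -0.3]
grip_width: 0.0002
gripper_force: 0.0
t 1.7 pos [ 0.4688 -0.2323  0.3723] shift [ 7.73 -7.25 -0.26] turn [-0.    0.01 -0.  ] F [ 1.  -0.2 -0.3] w 0.0002 gf 0.0 j7 -0.99
```

```bash
python3 -m jog '[[[1,-1,0],[0,0,0],1],[[1,-1,0],[0,0,0],1],[[1,-1,0],[0,0,0],1],[[1,-1,0],[0,0,0],1],[[1,-1,0],[0,0,0],1],[[1,-1,0],[0,0,0],1],[[0.8,-0.7,0],[0,0,0],1],[[0.9,-0.5,0],[0,0,0],1]]'
python3 d.py 0.6404 0.0353 0.25 14.2
python3 - <<'E'
from h import *
f=grab_frame('scene');cv2.imwrite('pics/s1.png',cv2.resize(f[60:310,180:430,::-1],None,fx=2.3,fy=2.3))
E
```

```text
t: 2.5
ee_pos: [0.6396, 0.0346, 0.3722]
eef_rot: [-0.0, 0.992, 0.125, -0.0]
force: [-0.3, 0.3, 0.9]
grip_width: 0.0005
gripper_force: 0.0
t 2.5 pos [0.6396 0.0346 0.3722] shift [ 0.04 -0.01  4.07] turn [-0.01  0.01  0.03] F [-0.3  0.3  0.9] w 0.0005 gf 0.0 j7 -1.58
```

View pics/s1.png

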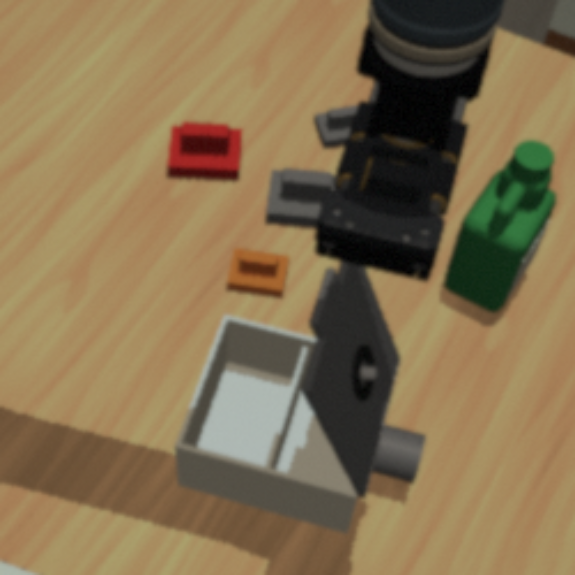

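The gripper hangs above the lid's free edge with the lid still open, and the lid tip is near crop (350,262). Next: lower behind the lid, then work out the arc.

```bash
python3 -m jog '[[[0,0,0.7],[0,0,0],1],[[0,0,0.7],[0,0,0],1],[[0,0,0.7],[0,0,0],1],[[0,0,0.7],[0,0,0],1],[[0,0,0.7],[0,0,0],1],[[0,0,0.57],[0,0,0],1],[[0,0,0],[0,0,0],1],[[0,0,0],[0,0,0],1]]'
python3 -m jog '[[[-0.1,0,0],[0,0,0],1],[[-0.1,0,0],[0,0,0],1],[[-0.1,0,0],[0,0,0],1],[[-0.1,0,0],[0,0,0],1],[[-0.1,0,0],[0,0,0],1],[[0,0,0],[0,0,0],1],[[0,0,0],[0,0,0],1],[[0,0,0],[0,0,0],1]]'
python3 d.py 0.6210 0.0303 0.25 14.2
python3 - <<'E'
import numpy as np
a=np.r_[1.17:.3:-.12,.33:-.01:-.08,0];r=.17
x=-r*np.cos(a)+.008*np.sin(a)+.0095;z=.09+r*np.sin(a)+.008*np.cos(a)
for i in range(len(a)-1): print(a[i+1].round(2),'z',z[i+1].round(3),'per-row units over 4 rows', ((x[i+1]-x[i])/.12).round(3),(-(z[i+1]-z[i])/.12).round(3))
E
```

```text
t: 3.35
ee_pos: [0.6394, 0.0319, 0.2505]
eef_rot: [-0.0, 0.992, 0.123, -0.0]
force: [-0.4, 0.3, 0.9]
grip_width: 0.0004
gripper_force: 0.0
t: 4.15
ee_pos: [0.6252, 0.0285, 0.2507]
eef_rot: [0.0, 0.992, 0.124, 0.0]
force: [2.4, 0.5, 1.0]
grip_width: 0.0002
gripper_force: 0.8
t 4.15 pos [0.6252 0.0285 0.2507] shift [-0.12 -0.09  0.02] turn [ 0.   -0.01 -0.  ] F [2.4 0.5 1. ] w 0.0002 gf 0.819283977507439 j7 -1.6
1.05 z 0.241 per-row units over 4 rows -0.156 0.068
0.93 z 0.231 per-row units over 4 rows -0.146 0.087
0.81 z 0.219 per-row units over 4 rows -0.135 0.103
0.69 z 0.204 per-row units over 4 rows -0.122 0.119
0.57 z 0.188 per-row units over 4 rows -0.107 0.133
0.45 z 0.171 per-row units over 4 rows -0.09 0.144
0.33 z 0.153 per-row units over 4 rows -0.072 0.154
0.33 z 0.153 per-row units over 4 rows 0.0 -0.0
0.25 z 0.14 per-row units over 4 rows -0.038 0.107
0.17 z 0.127 per-row units over 4 rows -0.029 0.11
0.09 z 0.113 per-row units over 4 rows -0.02 0.112
0.01 z 0.1 per-row units over 4 rows -0.011 0.113
0.0 z 0.098 per-row units over 4 rows -0.001 0.014
```

```bash
python3 -m jog '[[[-0.156,0,0.068],[0,0,0],1],[[-0.156,0,0.068],[0,0,0],1],[[-0.156,0,0.068],[0,0,0],1],[[-0.156,0,0.068],[0,0,0],1],[[-0.146,0,0.087],[0,0,0],1],[[-0.146,0,0.087],[0,0,0],1],[[-0.146,0,0.087],[0,0,0],1],[[-0.146,0,0.087],[0,0,0],1]]'
python3 -m jog '[[[-0.135,0,0.103],[0,0,0],1],[[-0.135,0,0.103],[0,0,0],1],[[-0.135,0,0.103],[0,0,0],1],[[-0.135,0,0.103],[0,0,0],1],[[-0.122,0,0.119],[0,0,0],1],[[-0.122,0,0.119],[0,0,0],1],[[-0.122,0,0.119],[0,0,0],1],[[-0.122,0,0.119],[0,0,0],1]]'
python3 d.py 0.6210 0.0303 0.25 14.2
```

```text
t: 4.95
ee_pos: [0.5893, 0.0194, 0.2315]
eef_rot: [0.0, 0.992, 0.124, -0.0]
force: [1.2, 0.7, 1.0]
grip_width: 0.0003
gripper_force: 1.0
t: 5.75
ee_pos: [0.5596, 0.0119, 0.2048]
eef_rot: [0.0, 0.992, 0.124, -0.0]
force: [0.8, -0.4, 1.9]
grip_width: 0.0006
gripper_force: 0.8
t 5.75 pos [0.5596 0.0119 0.2048] shift [ 2.14 -0.09 -1.51] turn [ 0.  0. -0.] F [ 0.8 -0.4  1.9] w 0.0006 gf 0.7633287684438983 j7 -1.58
```

```bash
python3 -m jog '[[[-0.107,0,0.133],[0,0,0],1],[[-0.107,0,0.133],[0,0,0],1],[[-0.107,0,0.133],[0,0,0],1],[[-0.107,0,0.133],[0,0,0],1],[[-0.09,0,0.144],[0,0,0],1],[[-0.09,0,0.144],[0,0,0],1],[[-0.09,0,0.144],[0,0,0],1],[[-0.09,0,0.144],[0,0,0],1]]'
python3 -m jog '[[[-0.072,0,0.15],[0,0,0],1],[[-0.072,0,0.15],[0,0,0],1],[[-0.072,0,0.15],[0,0,0],1],[[-0.072,0,0.15],[0,0,0],1],[[-0.038,0,0.107],[0,0,0],1],[[-0.038,0,0.107],[0,0,0],1],[[-0.038,0,0.107],[0,0,0],1],[[-0.038,0,0.107],[0,0,0],1]]'
python3 -m jog '[[[-0.03,0,0.1],[0,0,0],1],[[-0.03,0,0.1],[0,0,0],1],[[-0.03,0,0.1],[0,0,0],1],[[-0.03,0,0.1],[0,0,0],1],[[-0.02,0,0.1],[0,0,0],1],[[-0.02,0,0.1],[0,0,0],1],[[-0.02,0,0.1],[0,0,0],1],[[-0.02,0,0.1],[0,0,0],1]]'
python3 d.py 0.5118 0.003 0.097 14.2
```

```text
t: 6.55
ee_pos: [0.5368, 0.006, 0.1715]
eef_rot: [0.0, 0.992, 0.124, 0.0]
force: [0.9, 0.5, 1.1]
grip_width: 0.0005
gripper_force: 0.6
t: 7.35
ee_pos: [0.5242, 0.0029, 0.1409]
eef_rot: [0.0, 0.992, 0.124, 0.0]
force: [-0.2, 0.3, 1.5]
grip_width: 0.0008
gripper_force: 0.5
t: 8.15
ee_pos: [0.5186, 0.0015, 0.1169]
eef_rot: [0.0, 0.992, 0.124, 0.0]
force: [-0.5, -0.1, 1.0]
grip_width: 0.0005
gripper_force: 0.5
t 8.15 pos [0.5186 0.0015 0.1169] shift [-0.21 -0.1   0.66] turn [ 0.   -0.01 -0.  ] F [-0.5 -0.1  1. ] w 0.0005 gf 0.46174722538125934 j7 -1.62
```

```bash
python3 -m jog '[[[-0.02,0,0.08],[0,0,0],1],[[-0.02,0,0.08],[0,0,0],1],[[-0.02,0,0.08],[0,0,0],1],[[-0.02,0,0.08],[0,0,0],1],[[0,0,0.07],[0,0,0],1],[[0,0,0.06],[0,0,0],1],[[0,0,0.05],[0,0,0],1],[[0,0,0.04],[0,0,0],1]]'
python3 -m jog '[[[0,0,0.03],[0,0,0],1],[[0,0,0.03],[0,0,0],1],[[0,0,0.03],[0,0,0],1],[[0,0,0.03],[0,0,0],1],[[0,0,0.03],[0,0,0],1],[[0,0,0.03],[0,0,0],1],[[0,0,0],[0,0,0],1],[[0,0,0],[0,0,0],1]]'
python3 d.py 0.5118 0.003 0.097 14.2
```

```text
t: 8.95
ee_pos: [0.5155, 0.0007, 0.1006]
eef_rot: [0.0, 0.992, 0.123, -0.001]
force: [-1.3, 0.1, 0.9]
grip_width: 0.0004
gripper_force: 0.5
t: 9.75
ee_pos: [0.516, 0.0008, 0.0982]
eef_rot: [0.001, 0.992, 0.123, -0.0]
force: [-7.9, -0.4, 22.1]
grip_width: 0.0002
gripper_force: 11.2
t 9.75 pos [0.516  0.0008 0.0982] shift [-0.12 -0.11  0.04] turn [ 0.02  0.01 -0.  ] F [-7.9 -0.4 22.1] w 0.0002 gf 11.246525798924267 j7 -1.63
```

The lid is closed: the TCP stands on it at z = 98.2 mm with 22 N of contact force. I'll rise and look with the wrist and top cameras.

```bash
python3 -m jog '[[[0,0,-0.3],[0,0,0],1],[[0,0,-0.7],[0,0,0],1],[[0,0,-1],[0,0,0],1],[[0,0,-1],[0,0,0],1],[[0,0,-1],[0,0,0],-1],[[0,0,-1],[0,0,0],-1],[[0,0,-1],[0,0,0],-1],[[0,0,0],[0,0,0],-1]]'
python3 - <<'E'
from h import *
c=camera_model('wrist');print(c);f=grab_frame('wrist');cv2.imwrite('pics/w1.png',f[:,:,::-1])
print(proj(c,[.5818,.0204,.112]),state()['ee_pos'])
np.save('w1.npy',np.r_[c['position'],c['attitude']])
E
```

```text
t: 10.55
ee_pos: [0.5188, 0.0014, 0.2799]
eef_rot: [0.001, 0.992, 0.124, 0.005]
force: [-0.3, -0.2, 0.6]
grip_width: 0.0246
gripper_force: 0.0
{'fx': 340.1593132204028, 'fy': 340.1593132204028, 'cx': 279.47992811638403, 'cy': 205.11462085503186, 'position': array([0.5902729 , 0.01987805, 0.44321569]), 'attitude': array([ 0.78153244, -0.10653566,  0.08198803, -0.60920863])}
[276.17438016 119.97374818] [0.51739308 0.00107459 0.27753188]
```

View pics/w1.png

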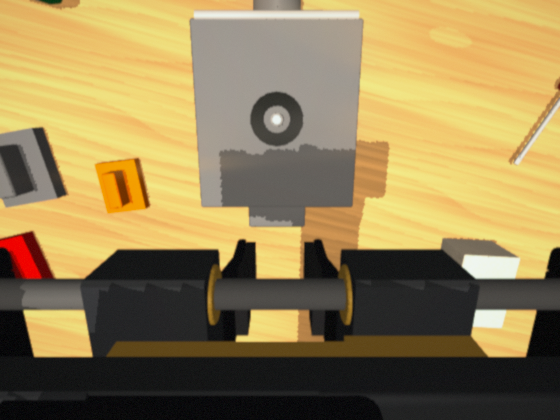

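The wrist picture shows the closed lid, with the pin at (276,119) where I predicted (276,120). The lid's corners are near (202,207), (353,207), (362,18) and (191,18).

```bash
python3 - <<'E'
from h import *
v=np.load('w1.npy');c=dict(camera_model('wrist'));c['position']=v[:3];c['attitude']=v[3:]
f=cv2.imread('pics/w1.png');g=cv2.cvtColor(f,cv2.COLOR_BGR2GRAY).astype(float)
m=(g[100:140,255:300]>190);ys,xs=np.nonzero(m);u=(xs.mean()+255,ys.mean()+100);print('pin px',u,m.sum(),'pin',plane(c,u,.112))
hsv=cv2.cvtColor(f,cv2.COLOR_BGR2HSV);k=((hsv[:,:,1]<60)).astype(np.uint8);k[:12]=0;k[215:]=0;k[:,:180]=0;k[:,375:]=0
# left/right lid edges, line fits
for nm,pts in dict(L=[(np.nonzero(k[r])[0].min(),r) for r in range(35,195,4)],R=[(np.nonzero(k[r])[0].max(),r) for r in range(35,135,4)]).items():
    P=np.array([plane(c,p,.098)[:2] for p in pts],np.float32);l=cv2.fitLine(P,cv2.DIST_HUBER,0,.001,.001).ravel();print(nm,np.degrees(np.arctan2(l[1],l[0]))%180,l[2:],P[0],P[-1])
for q in [(202,207),(353,207),(362,18),(191,18)]: print(plane(c,q,.098).round(4))
# ring seal
E
python3 d.py .444 .320 .25 25.2
```

```text
pin px (np.float64(276.03409090909093), np.float64(118.9090909090909)) 88 pin [0.58271405 0.02076424 0.112     ]
L 14.297268 [0.567253   0.09763378] [0.63618904 0.11522953] [0.4927457  0.07893679]
R 14.185793 [ 0.63336474 -0.04724755] [ 0.67442703 -0.0363499 ] [ 0.5902545 -0.0580858]
[0.476  0.0747 0.098 ]
[ 0.5148 -0.0797  0.098 ]
[ 0.6884 -0.0338  0.098 ]
[0.6502 0.1177 0.098 ]
t 10.6 pos [0.5174 0.0011 0.2775] shift [  0.23 -10.91   0.9 ] turn [ 0.03 -0.07 -2.75] F [-0.4  0.5  0.4] w 0.0286 gf 0.0 j7 -1.51
```

```bash
python3 -m jog '[[[0,0,0],[0,0,-0.9],-1],[[0,0,0],[0,0,-0.9],-1],[[0,0,0],[0,0,-0.9],-1],[[0,-0.9,0],[0,0,0],-1],[[0,-0.9,0],[0,0,0],-1],[[0,-0.9,0],[0,0,0],-1],[[0,-0.9,0],[0,0,0],-1],[[0,-0.9,0],[0,0,0],-1]]'
python3 -m jog '[[[-0.05,-0.9,0],[0,0,0],-1],[[-0.05,-0.9,0],[0,0,0],-1],[[-0.05,-0.9,0],[0,0,0],-1],[[-0.05,-0.9,0],[0,0,0],-1],[[-0.05,-0.9,0],[0,0,0],-1],[[-0.05,-0.9,0],[0,0,0],-1],[[-0.05,-0.9,0],[0,0,0],-1],[[0,0,0],[0,0,0],-1]]'
python3 - <<'E'
from h import *
c=camera_model('wrist');f=grab_frame('wrist');cv2.imwrite('pics/w2.png',f[:,:,::-1])
v=np.r_[c['position'],c['attitude']];np.save('w2.npy',v)
hsv=cv2.cvtColor(np.ascontiguousarray(f[:,:,::-1]),cv2.COLOR_BGR2HSV);u=proj(c,[.444,.32,.02]).astype(int);print(u)
m=(hsv[:,:,1]<60).astype(np.uint8);k=np.zeros_like(m);k[max(0,u[1]-75):min(u[1]+75,235),u[0]-75:u[0]+75]=m[max(0,u[1]-75):min(u[1]+75,235),u[0]-75:u[0]+75]
cs=max(cv2.findContours(k,cv2.RETR_EXTERNAL,cv2.CHAIN_APPROX_NONE)[0],key=cv2.contourArea)
print(cv2.minAreaRect(cs));P=np.array([plane(c,q[0],.02)[:2] for q in cs],np.float32);print(cv2.minAreaRect(P))
E
python3 d.py .444 .320 .2 25.2
```

```text
t: 11.4
ee_pos: [0.4578, 0.1238, 0.2741]
eef_rot: [-0.0, 0.976, 0.216, -0.001]
force: [0.5, 0.5, 0.6]
grip_width: 0.0857
gripper_force: 0.0
t: 12.2
ee_pos: [0.3668, 0.293, 0.2746]
eef_rot: [-0.001, 0.976, 0.22, -0.001]
force: [0.0, 0.8, 0.5]
grip_width: 0.0871
gripper_force: 0.0
[287 102]
((288.5, 101.5), (79.0, 59.0), 90.0)
((0.44344738125801086, 0.31918850541114807), (0.08807246387004852, 0.06845083832740784), 24.198652267456055)
t 12.25 pos [0.3682 0.291  0.2745] shift [2.7  0.2  2.48] turn [-0.    0.03  0.01] F [ 0.4 -0.8 -0.2] w 0.0871 gf 0.0 j7 -2.0
```

View pics/w2.png

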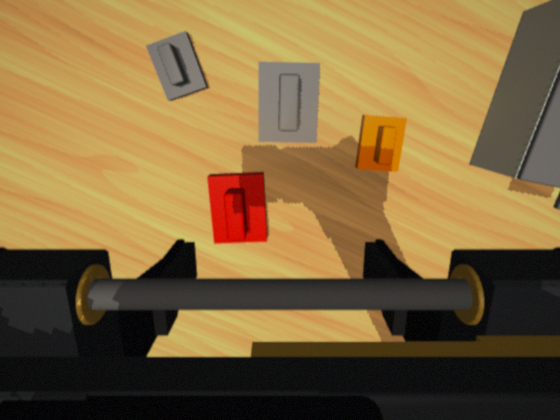

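The wrist picture shows the cover at (288,101), with red (238,207), orange (382,142) and small grey (177,66) well clear of the grasp. I'll move over it and descend.

```bash
python3 -m jog '[[[0.9,0.07,0],[0,0,0.02],-1],[[0.9,0.07,0.5],[0,0,0],-1],[[0.9,0.07,1],[0,0,0],-1],[[0,0,1],[0,0,0],-1],[[0,0,1],[0,0,0],-1],[[0,0,1],[0,0,0],-1],[[0,0,1],[0,0,0],-1],[[0,0,0],[0,0,0],-1]]'
python3 d.py .4437 .3195 .026 25.2
```

```text
t: 13.05
ee_pos: [0.4439, 0.3145, 0.1059]
eef_rot: [0.002, 0.977, 0.215, -0.005]
force: [-0.7, -1.1, -0.4]
grip_width: 0.0873
gripper_force: 0.0
t 13.05 pos [0.4439 0.3145 0.1059] shift [ 0.09 -0.16  2.66] turn [ 0.04  0.14 -0.09] F [-0.7 -1.1 -0.4] w 0.0873 gf 0.0 j7 -2.17
```

```bash
python3 -m jog '[[[0,-0.05,0.5],[0,0,0],-1],[[0,-0.05,0.5],[0,0,0],-1],[[0,0,0.5],[0,0,0],-1],[[0,0,0.4],[0,0,0],-1],[[0,0,0.2],[0,0,0],-1],[[0,0,0],[0,0,0],-1],[[0,0,0],[0,0,0],-1],[[0,0,0],[0,0,0],-1]]'
python3 d.py .4437 .3195 .026 25.2
```

```text
t: 13.85
ee_pos: [0.4449, 0.3217, 0.0481]
eef_rot: [-0.0, 0.976, 0.216, 0.001]
force: [-0.2, 0.4, 0.5]
grip_width: 0.0872
gripper_force: 0.0
t 13.85 pos [0.4449 0.3217 0.0481] shift [-0.07  0.05  0.74] turn [-0.   -0.02 -0.07] F [-0.2  0.4  0.5] w 0.0872 gf 0.0 j7 -2.25
```

```bash
python3 -m jog '[[[-0.04,0.03,0.25],[0,0,-0.07],-1],[[-0.03,0.02,0.25],[0,0,0],-1],[[0,0,0.2],[0,0,0],-1],[[0,0,0.04],[0,0,0],-1],[[0,0,0],[0,0,0],-1],[[0,0,0],[0,0,0],1],[[0,0,0],[0,0,0],1],[[0,0,0],[0,0,0],1]]' 40
python3 -m jog '[[[0,0,0],[0,0,0],1],[[0,0,0],[0,0,0],1],[[0,0,0],[0,0,0],1],[[0,0,0],[0,0,0],1],[[0,0,0],[0,0,0],1],[[0,0,0],[0,0,0],1],[[0,0,0],[0,0,0],1],[[0,0,0],[0,0,0],1]]'
python3 d.py .4437 .3195 .026 25.2
```

```text
t: 14.65
ee_pos: [0.4434, 0.3191, 0.0255]
eef_rot: [-0.0, 0.976, 0.218, 0.0]
force: [-0.2, 0.9, 0.4]
grip_width: 0.0708
gripper_force: 0.0
t: 15.45
ee_pos: [0.4432, 0.319, 0.0253]
eef_rot: [0.0, 0.976, 0.218, -0.0]
force: [-0.4, 0.1, 0.1]
grip_width: 0.0219
gripper_force: 39.9
t 15.45 pos [0.4432 0.319  0.0253] shift [ 0.02 -0.01 -0.02] turn [ 0.  0. -0.] F [-0.4  0.1  0.1] w 0.0219 gf 39.89796848036349 j7 -2.27
```

```bash
python3 -m jog '[[[0,0,-0.3],[0,0,0],1],[[0,0,-0.6],[0,0,0],1],[[0,0,-0.9],[0,0,0],1],[[0,0,-1],[0,0,0],1],[[0,0,-1],[0,0,0],1],[[0,0,-1],[0,0,0],1],[[0,0,-0.7],[0,0,0],1],[[0,0,-0.3],[0,0,0],1]]'
python3 -m jog '[[[0,0,0],[0,0,0.68],1],[[0,0,0],[0,0,0.68],1],[[0,0,0],[0,0,0.68],1],[[0,0,0],[0,0,0.68],1],[[0,0,0],[0,0,0],1],[[0,0,0],[0,0,0],1],[[0,0,0],[0,0,0],1],[[0,0,0],[0,0,0],1]]'
python3 d.py .5827 .0208 .19 14.24
```

```text
t: 16.25
ee_pos: [0.4438, 0.3198, 0.2019]
eef_rot: [-0.001, 0.976, 0.218, 0.002]
force: [0.1, -0.4, -2.2]
grip_width: 0.0217
gripper_force: 39.9
t: 17.05
ee_pos: [0.4431, 0.3189, 0.1992]
eef_rot: [0.0, 0.992, 0.125, -0.0]
force: [0.1, -0.0, -2.0]
grip_width: 0.0216
gripper_force: 39.9
t 17.05 pos [0.4431 0.3189 0.1992] shift [ 2.05 10.78  0.31] turn [0.   0.   0.02] F [ 0.1 -0.  -2. ] w 0.0216 gf 39.897737335413694 j7 -2.26
```

```bash
python3 -m jog '[[[0.1,0.4,0],[0,0,0],1],[[0.15,0.8,0],[0,0,0],1],[[0.15,0.9,0],[0,0,0],1],[[0.2,0.9,0],[0,0,0],1],[[0.2,0.9,0],[0,0,0],1],[[0.2,0.9,0],[0,0,0],1],[[0.2,0.9,0],[0,0,0],1],[[0.2,0.9,0],[0,0,0],1]]'
python3 -m jog '[[[0.2,0.9,0],[0,0,0],1],[[0.2,0.9,0],[0,0,0],1],[[0.15,0.9,0],[0,0,0],1],[[0.1,0.8,0],[0,0,0],1],[[0,0.5,0.1],[0,0,0],1],[[0,0.2,0.1],[0,0,0],1],[[0,0,0.1],[0,0,0],1],[[0,0,0],[0,0,0],1]]'
python3 d.py .5827 .0208 .19 14.24
python3 - <<'E'
from h import *
import pickle
o={}
for n in('scene','wrist'):
    c=camera_model(n);f=grab_frame(n);o[n]=c;cv2.imwrite(f'pics/{n}3.png',f[:,:,::-1])
pickle.dump(o,open('c3.pkl','wb'))
a=cv2.imread('pics/wrist3.png')[60:300,130:430];b=cv2.imread('pics/scene3.png')[110:310,220:420]
cv2.imwrite('pics/c3.png',np.hstack([cv2.resize(a,(450,360)),cv2.resize(b,(340,360))]))
E
```

```text
t: 17.85
ee_pos: [0.5335, 0.1352, 0.1993]
eef_rot: [0.0, 0.992, 0.124, 0.0]
force: [0.6, 0.9, -2.3]
grip_width: 0.0218
gripper_force: 39.9
t: 18.65
ee_pos: [0.582, 0.0216, 0.1897]
eef_rot: [-0.0, 0.992, 0.125, -0.001]
force: [-0.3, 0.3, -1.6]
grip_width: 0.0213
gripper_force: 39.9
t 18.65 pos [0.582  0.0216 0.1897] shift [ 0.02  0.03 -0.01] turn [-0.02  0.02  0.04] F [-0.3  0.3 -1.6] w 0.0213 gf 39.897909024730325 j7 -1.65
```

View pics/c3.png

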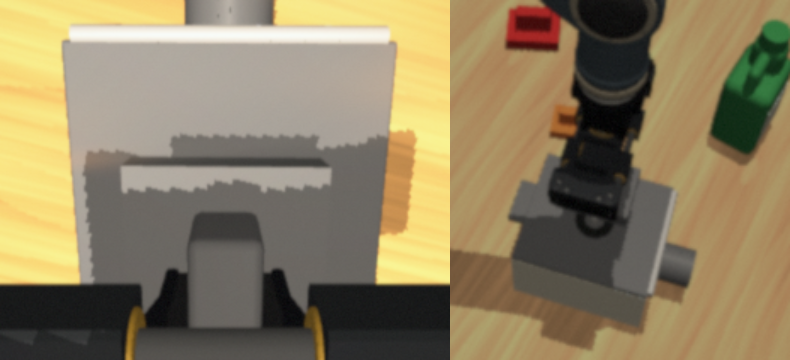

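The crop shows the held cover level and square over the closed lid. Its front top edge runs from wrist pixel (211,170.5) to (350,170.5). I'll check where the cover sits in the grip.

```bash
python3 - <<'E'
from h import *
import pickle
c=pickle.load(open('c3.pkl','rb'))['wrist'];f=cv2.imread('pics/wrist3.png')
g=cv2.cvtColor(f,cv2.COLOR_BGR2GRAY).astype(float);print(g[162:178,250].astype(int),g[162:178,320].astype(int))
print(g[175,203:220].astype(int),g[175,342:358].astype(int))
e=np.array([np.cos(np.radians(14.3)),np.sin(np.radians(14.3))]);n=np.array([-e[1],e[0]])
s=state()['ee_pos']
for q in [(211,170),(350,170)]:
    P=plane(c,q,s[2]-.0253+.02);d=P[:2]-s[:2];print(P.round(4),'rel x,y',(d@e).round(4),(d@n).round(4))
E
```

```text
[113 111 100  83  76  73  69  80 113 151 170 172 172 173 174 174] [107 105  95  79  65  60  60  60  79 124 160 169 169 169 169 169]
[106 106 105 105 106 105 112 138 166 175 173 175 175 175 175 175 175] [168 169 168 169 168 167 167 163 149 118 105 104 104 105 104 105]
[0.6178 0.0664 0.185 ] rel x,y 0.0452 0.0344
[ 6.35e-01 -6.00e-04  1.85e-01] rel x,y 0.0454 -0.0348
```

The cover sits centred in the grip, within about 0.5 mm. I'll descend over the pin, going slowly through the pin tip height (TCP 0.137) and reading the force.

```bash
python3 -m jog '[[[0.02,0.03,0.4],[0,0,0.04],1],[[0,0,0.5],[0,0,0],1],[[0,0,0.4],[0,0,0],1],[[0,0,0.2],[0,0,0],1],[[0,0,0.1],[0,0,0],1],[[0,0,0],[0,0,0],1],[[0,0,0],[0,0,0],1],[[0,0,0],[0,0,0],1]]'
python3 d.py .5827 .0208 .132 14.24
python3 -m jog '[[[0,0,0.06],[0,0,0],1],[[0,0,0.06],[0,0,0],1],[[0,0,0.06],[0,0,0],1],[[0,0,0.06],[0,0,0],1],[[0,0,0],[0,0,0],1],[[0,0,0],[0,0,0],1],[[0,0,0],[0,0,0],1],[[0,0,0],[0,0,0],1]]'
python3 d.py .5827 .0208 .132 14.24
```

```text
t: 19.55
ee_pos: [0.5842, 0.0196, 0.1429]
eef_rot: [0.0, 0.992, 0.123, 0.001]
force: [1.1, -0.7, -2.0]
grip_width: 0.022
gripper_force: 39.9
t 19.55 pos [0.5842 0.0196 0.1429] shift [-0.04 -0.05  0.36] turn [ 0.   -0.02 -0.02] F [ 1.1 -0.7 -2. ] w 0.022 gf 39.89764382131398 j7 -1.68
t: 20.35
ee_pos: [0.5838, 0.0195, 0.1352]
eef_rot: [0.0, 0.992, 0.123, 0.0]
force: [0.1, -0.2, -2.3]
grip_width: 0.022
gripper_force: 39.9
t 20.35 pos [0.5838 0.0195 0.1352] shift [-0.03 -0.05  0.11] turn [ 0.   -0.   -0.02] F [ 0.1 -0.2 -2.3] w 0.022 gf 39.89775373600423 j7 -1.69
```

```bash
python3 -m jog '[[[-0.03,-0.05,0],[0,0,0],1],[[0,0,0.04],[0,0,0],1],[[0,0,0.04],[0,0,0],1],[[0,0,0.04],[0,0,0],1],[[0,0,0.04],[0,0,0],1],[[0,0,0],[0,0,0],1],[[0,0,0],[0,0,0],1],[[0,0,0],[0,0,0],1]]'
python3 d.py .5827 .0208 .1233 14.24
```

```text
t: 21.15
ee_pos: [0.5826, 0.0208, 0.1304]
eef_rot: [0.0, 0.992, 0.123, 0.0]
force: [0.4, -0.6, -1.7]
grip_width: 0.0217
gripper_force: 39.9
t 21.15 pos [0.5826 0.0208 0.1304] shift [ 0.   -0.    0.24] turn [ 0.   -0.   -0.02] F [ 0.4 -0.6 -1.7] w 0.0217 gf 39.897692520171404 j7 -1.69
```

The pin has gone 7 mm into the socket without any side force. I'll press down slowly.

```bash
python3 -m jog '[[[0,0,0.04],[0,0,0],1],[[0,0,0.04],[0,0,0],1],[[0,0,0.04],[0,0,0],1],[[0,0,0.04],[0,0,0],1],[[0,0,0.03],[0,0,0],1],[[0,0,0],[0,0,0],1],[[0,0,0],[0,0,0],1],[[0,0,0],[0,0,0],1]]'
python3 d.py .5827 .0208 .1233 14.24
python3 -m jog '[[[0,0,0.03],[0,0,0],1],[[0,0,0.03],[0,0,0],1],[[0,0,0.03],[0,0,0],1],[[0,0,0],[0,0,0],1],[[0,0,0],[0,0,0],1],[[0,0,0],[0,0,0],1],[[0,0,0],[0,0,0],1],[[0,0,0],[0,0,0],1]]'
python3 d.py .5827 .0208 .1233 14.24
```

```text
t: 21.95
ee_pos: [0.5826, 0.0207, 0.1249]
eef_rot: [0.0, 0.992, 0.123, 0.0]
force: [-1.6, 0.2, 2.6]
grip_width: 0.0221
gripper_force: 39.9
t 21.95 pos [0.5826 0.0207 0.1249] shift [ 0.   -0.    0.05] turn [ 0.   -0.   -0.02] F [-1.6  0.2  2.6] w 0.0221 gf 39.89796753041446 j7 -1.7
t: 22.75
ee_pos: [0.5826, 0.0208, 0.1232]
eef_rot: [0.0, 0.992, 0.123, 0.0]
force: [-4.0, -0.7, 11.6]
grip_width: 0.0217
gripper_force: 39.9
t 22.75 pos [0.5826 0.0208 0.1232] shift [ 0.  0. -0.] turn [ 0.01 -0.   -0.02] F [-4.  -0.7 11.6] w 0.0217 gf 39.89956992678344 j7 -1.7
```

```bash
python3 -m jog '[[[0,0,0.02],[0,0,0],1],[[0,0,0.02],[0,0,0],1],[[0,0,0],[0,0,0],1],[[0,0,0],[0,0,0],1],[[0,0,0],[0,0,0],1],[[0,0,0],[0,0,0],1],[[0,0,0],[0,0,0],1],[[0,0,0],[0,0,0],1]]'
python3 d.py .5827 .0208 .1233 14.24
python3 - <<'E'
from h import *
a=grab_frame('wrist')[60:300,130:430,::-1];b=grab_frame('scene')[110:310,220:420,::-1]
cv2.imwrite('pics/c4.png',np.hstack([cv2.resize(a,(450,360)),cv2.resize(b,(340,360))]))
E
```

```text
t: 23.55
ee_pos: [0.5826, 0.0207, 0.1232]
eef_rot: [0.001, 0.992, 0.123, 0.0]
force: [-8.2, -1.5, 20.0]
grip_width: 0.0216
gripper_force: 39.9
t 23.55 pos [0.5826 0.0207 0.1232] shift [ 0. -0. -0.] turn [ 0.02 -0.   -0.03] F [-8.2 -1.5 20. ] w 0.0216 gf 39.903501542285085 j7 -1.7
```

View pics/c4.png

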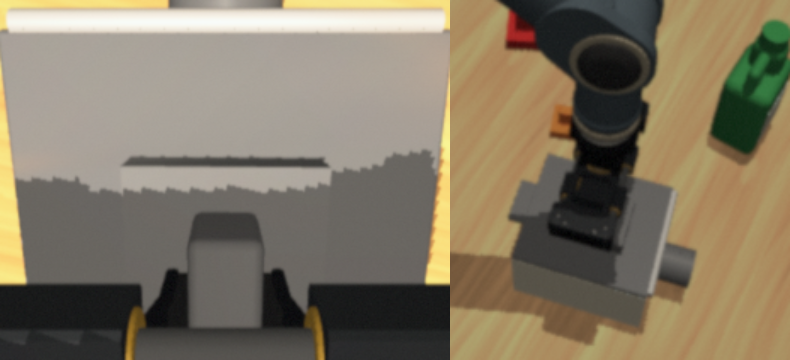

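The crop shows the cover square on the lid with no visible gap at its front edge, near crop (225,160). It stayed at z = 0.1232 when the push rose to 20 N, so it is flush, and I'm handing in while pressing.

```bash
python3 -c "from rig import hand_in; print(hand_in())"
```

```text
the job is handed in; nothing more can be done
None
```

The lid was lowered slowly until fully closed; the cover is square on the lid over the pin, and I handed in at about 24 s while still pressing it flush at about 20 N.

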